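# Park the change parts on their outlined pads

## Robot

A 6-joint arm with a two-finger parallel gripper is mounted at the origin on the work surface. World frame = base frame: x ahead of the robot, y to its left, z up, the work surface at z = 0. Lengths are in m, angles in rad, forces in N, time in s.
With the tool pointing down it reaches from about 0.4 to 0.825 m from the base axis. Payload 7 kg.
Tool frame: the origin (TCP) lies at the very end of the fingers, on their centre line; the grasp point (between the pads) lies 19 mm behind it; z points along the fingers, x is the direction in which the jaws open and shut, and the axes are right-handed (so a half turn about z gives the same grasp; the last joint's range is limited). The gripper opens to 88 mm and grips with 3 to 60 N. Pads are 19 mm wide; open, the fingers measure 130 mm over their backs; the gripper's body (78 mm by 193 mm) begins 47 mm behind the grasp point.
Start: joints at [-0.841, 0.359, 0.012, 0, -1.224, -0.288], TCP at [0.289, -0.61, 0.227] pointing down, gripper open.
Joint ranges: [-3.07, 3.07], [-1.43, 2.12], [-1.02, 1.25], [-3.03, 1.67], [-3.05, -0], [-3.03, 3.03]. Speed limits (rad/s): [2.39, 2.39, 3.01, 3.14, 3.14, 3.14].

## Interface

Orientations are given as a unit quaternion [x, y, z, w].
In Python, from cell import ctrl gives the robot as it stands. The module is installed in compiled form; this text tells all that it offers.
- The arm moves only by the tool play_rows, never from a script. Its argument "deltas" is a list of rows, each an object of numbers: "jaw": the closure, from 0 (fully open) to 1 (shut); "dx", "dy", "dz": the shift along the tool's x, y, z in mm; "roll": the turn about the tool's z in units of 5 degrees (1.0 is 5 degrees). In form: [{"jaw": .., "dx": .., "dy": .., "dz": .., "roll": ..}, ...]. A call has 1 to 20 rows; each row is the pose to reach, as a shift and turn from the pose commanded when the call began, along the tool's axes at that moment; what a row does not reach only later rows make up. A row lasts 1/10 s, in which the tool goes at most 50 mm and 8.59 degrees, less where a joint would pass 70% of its speed; a pose out of reach is approached as far as the arm can. A call with a gripper value outside its range is refused whole. The fingers move at their own pace and stop on an object; "force" is the grip in N (left out, the last holds). Time passes only in rows, so rows that repeat a pose let the fingers close. It gives the time, the measured TCP pose, the force and the opening at its end, in the units of the state.
- ctrl.get_state(): the state, without advancing time (a new reading comes with each control period).
- ctrl.get_image(name): name is "scene" or "top" or "wrist"; returns a dict with "img" (480x640x3 uint8, red, green, blue), "K" (3x3 intrinsics, pixels), "cam_to_world" (4x4, takes a point from camera to world coordinates). Camera axes: x right, y down, z forward; pixel columns grow to the right and rows downward; lengths in m; the calibration is good to about 2 mm. The wrist camera is an equidistant fisheye: a pixel r from the principal point sees the ray r / f radians off the axis. A picture is of the moment at which its call begins. There is no depth.
- ctrl.hand_in(): hands the job in, once; it reports no verdict.
Trained networks look in the newest picture that a camera, given by its name, has taken for a name from the list of things; names that differ only in an ending like _2 or _b are one class to them, and where a whole thing is asked for, a point or a joint stands for the part that bears it (a point fixed in the world has none). Each returns a list of dicts, best first, with "score" (0 to 1); they miss things now and then, are a little off and sometimes report something else, mostly with a low value. They report only what shows in the picture. A call takes as long as a camera call. They do not tell look-alikes from the thing itself.
- ctrl.trace(camera, thing): "region" (480x640 bool, what is visible of it) and "centre" ([row, column] in pixels, amid what is visible of it).
The state is a dict: "t": time; "joint_pos": joint angles; "dq": joint speeds; "joint_torque": joint torques, N m; "ee_pos": TCP position; "orientation": TCP orientation; "force": force on the tool from outside, world axes, zero at the start; "ft_torque": the same for the moment, N m; "opening": opening from 0.0 (shut) to 1.0 (fully open).
Only numpy, scipy, OpenCV 4.12 (cv2) and the standard library are available. Lean on these libraries where they do the work, as an engineer would, in place of code of your own. Each camera call takes 0.05 s, during which the arm holds its last target. There are 200 camera calls.

## Task

The wire machine has been changed over and its four bare steel change parts are scattered over the bench. Stand each one upright on the black pad whose pale silhouette has its shape and size (nose on the large disc, slim bush on the small disc, oblong jaw on the oblong, square blade holder on the square), centred on the silhouette and with the jaw and the square holder turned to line up with theirs. Leave the dish of screws and the roll of tape where they are, and let go of everything.

Things in the scene. Friction and masses are not known exactly. Their poses are not given: they have to be found in the camera images.
- nose_mid (a point): Wire nose: steel cylinder 46 mm in diameter and 36 mm high that tapers above that to 26 mm at the top; 56 mm high over all, dark bore in its top; stands upright. The point is on its axis, 28 mm above its underside; z is its axis, upward. About 0.45 kg.
- bush_mid (a point): Guide bush: slim plain steel cylinder, 26 mm in diameter, 44 mm high, dark bore in its top; stands upright. The point is on its axis, 22 mm above its underside; z is its axis, upward. About 0.13 kg.
- jaw_mid (a point): Clamp jaw: oblong steel block 72 mm long (x), 28 mm wide (y), 36 mm high (z up), with a slot 20 mm wide and 12 mm deep across the middle of its top. The point is its centre, 18 mm above its underside. About 0.42 kg; it lies at any yaw.
- block_mid (a point): Blade holder: square steel block 44 x 44 mm (x, y), 34 mm high (z up), with a dark bore in the middle of its top. The point is its centre, 17 mm above its underside. About 0.4 kg.
- pad_nose_top (a point): Parking pad fixed to the bench: flat black plate 84 x 84 x 6 mm, its upper face 6 mm above the bench, with a pale flat (not recessed) silhouette in the middle, the large disc, 50 mm in diameter. The point is the centre of the upper face; z up. The pad may be turned up to 0.6 rad on the bench; its turn does not matter.
- pad_bush_top (a point): Parking pad fixed to the bench: flat black plate 84 x 84 x 6 mm, its upper face 6 mm above the bench, with a pale flat (not recessed) silhouette in the middle, the small disc, 30 mm in diameter. The point is the centre of the upper face; z up. The pad may be turned up to 0.6 rad on the bench; its turn does not matter.
- pad_jaw_top (a point): Parking pad fixed to the bench: flat black plate 84 x 84 x 6 mm, its upper face 6 mm above the bench, with a pale flat (not recessed) silhouette in the middle, the oblong, 76 mm long (along x) by 32 mm wide (along y). The point is the centre of the upper face; z up. The pad may be turned up to 0.6 rad on the bench; x is the oblong's long direction.
- pad_block_top (a point): Parking pad fixed to the bench: flat black plate 84 x 84 x 6 mm, its upper face 6 mm above the bench, with a pale flat (not recessed) silhouette in the middle, the square, 48 x 48 mm. The point is the centre of the upper face; z up. The pad may be turned up to 0.6 rad on the bench; x and y run along the square's sides.
- dish: Bystander, to be left in place: small round aluminium dish of screws, 56 mm in diameter at the rim, 18 mm high. Origin at the centre of its underside. Loose, 0.09 kg.
- tape: Bystander, to be left in place: pale paper roll of tape lying flat, 54 mm outside, 38 mm inside diameter, 19 mm high. Origin at the centre of its underside. Loose, 0.04 kg.
There are look-alikes about, which are no part of the job. Leave any blue, brown or turquoise look-alike of the part that bears pad_block_top alone.

How it is judged:
By the outcome, as a careful person would: the job done as asked, in the order asked, and still so for the second after the job is handed in, with the robot touching nothing.
It also fails if it takes over 102 s, if anything falls off the work surface, if the arm or the gripper's body presses on something with over 40 N, if the wrist force passes 120 N, or if a joint passes its speed limit or range.

## Working session

There is one attempt and no reset: what is moved stays moved. The work goes in short steps, Python scripts to look and compute and a tool call to move; the robot and the scene stay as the last step left them, time stands still between calls to the robot, and variables do not carry over. Pictures are saved under pics/ and viewed, about 12 in all and at most 16, crops included, and the job is handed in when it is done.

Besides the shell and the picture viewer there is one more tool, called as name(argument=value, ...) on one line, values as JSON. play_rows: Moves the arm, as the interface text tells. Its arguments: {"type":"object","properties":{"deltas":{"type":"array","items":{"type":"object","properties":{"jaw":{"type":"number"},"dx":{"type":"number"},"dy":{"type":"number"},"dz":{"type":"number"},"roll":{"type":"number"}}}},"force":{"type":"number"}},"required":["deltas"]}

```bash
mkdir -p pics; cat > h.py <<'E'
import numpy as np,cv2
from cell import ctrl
def ray(im,px):
    K=im["K"];T=im["cam_to_world"];c,r=px
    d=np.array([(c-K[0,2])/K[0,0],(r-K[1,2])/K[1,1],1.]);
    return T[:3,3],T[:3,:3]@d
def toz(im,px,z):
    o,d=ray(im,px);return (o+d*(z-o[2])/d[2])
def save(im,n,crop=None,s=1):
    a=im["img"]
    if crop: r0,r1,c0,c1=crop;a=a[r0:r1,c0:c1]
    cv2.imwrite("pics/"+n,cv2.resize(a[:,:,::-1],None,fx=s,fy=s,interpolation=cv2.INTER_CUBIC))
E
python3 - <<'E'
from h import *
print(ctrl.get_state())
ims={}
for n in("top","scene"):
    im=ctrl.get_image(n);ims[n]=im;save(im,n+"0.png",s=1.25);print(n,im["cam_to_world"].round(3).tolist(),im["K"].tolist())
Z=dict(nose_mid=.028,bush_mid=.022,jaw_mid=.018,block_mid=.017,pad_nose_top=.006,pad_bush_top=.006,pad_jaw_top=.006,pad_block_top=.006,dish=.01,tape=.01)
for k,z in Z.items():
    for d in ctrl.trace("top",k)[:4]:
        r,c=d["centre"];print(k,round(d["score"],2),round(r),round(c),int(d["region"].sum()),toz(ims["top"],(c,r),z).round(3))
E
```

```text
{'t': 0.0, 'joint_pos': array([-8.40859717e-01,  3.59423310e-01,  1.10656896e-02, -3.37164523e-04,
       -1.22408014e+00, -2.88122491e-01]), 'dq': array([-0.00016984,  0.00122735, -0.00167663,  0.0009235 ,  0.00115433,
        0.00125697]), 'joint_torque': array([ 6.81620240e-04, -5.82713270e+01,  2.93075609e+01,  6.99726373e+00,
        7.39057374e-03, -2.01829639e-04]), 'ee_pos': array([ 0.28840052, -0.60975905,  0.22560443]), 'orientation': array([ 5.35034260e-01,  8.44829948e-01,  3.76432837e-04, -7.46323550e-04]), 'force': array([-0.92743843, -0.05525914,  1.17802541]), 'ft_torque': array([-0.05875598,  0.02113663,  0.05017185]), 'opening': 0.9998207588176782}
top [[-0.014, -0.993, 0.118, 0.381], [-1.0, 0.017, 0.021, 0.032], [-0.023, -0.118, -0.993, 0.92], [0.0, 0.0, 0.0, 1.0]] [[442.2926097658364, 0.0, 324.428306532621], [0.0, 442.2926097658364, 235.33761079542975], [0.0, 0.0, 1.0]]
scene [[-0.343, 0.718, -0.605, 1.023], [0.939, 0.269, -0.213, 0.215], [0.01, -0.642, -0.767, 0.753], [0.0, 0.0, 0.0, 1.0]] [[495.0803939995799, 0.0, 324.4679928953457], [0.0, 495.0803939995799, 238.73903068023608], [0.0, 0.0, 1.0]]
nose_mid 0.66 239 401 491 [ 0.477 -0.104  0.028]
bush_mid 0.49 250 228 143 [0.46  0.249 0.022]
jaw_mid 0.88 250 465 631 [ 0.453 -0.233  0.018]
block_mid 0.7 168 300 517 [0.632 0.101 0.017]
pad_nose_top 0.91 169 400 1611 [ 0.629 -0.111  0.006]
pad_nose_top 0.3 249 467 615 [ 0.457 -0.243  0.006]
pad_bush_top 0.95 161 231 1427 [0.654 0.249 0.006]
pad_jaw_top 0.78 162 473 1547 [ 0.64  -0.264  0.006]
pad_block_top 0.82 339 484 1831 [ 0.275 -0.266  0.006]
pad_block_top 0.81 343 181 1795 [0.274 0.347 0.006]
pad_block_top 0.75 251 316 1677 [0.457 0.07  0.006]
pad_block_top 0.68 317 398 1716 [ 0.32  -0.095  0.006]
dish 0.69 205 354 528 [ 0.551 -0.011  0.01 ]
tape 0.82 212 271 361 [0.541 0.161 0.01 ]
```

View pics/top0.png

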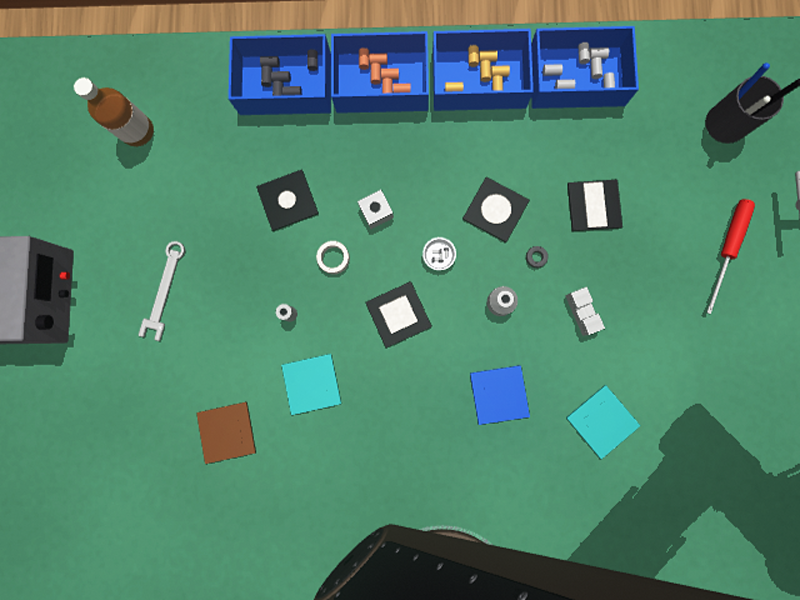

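View pics/scene0.png

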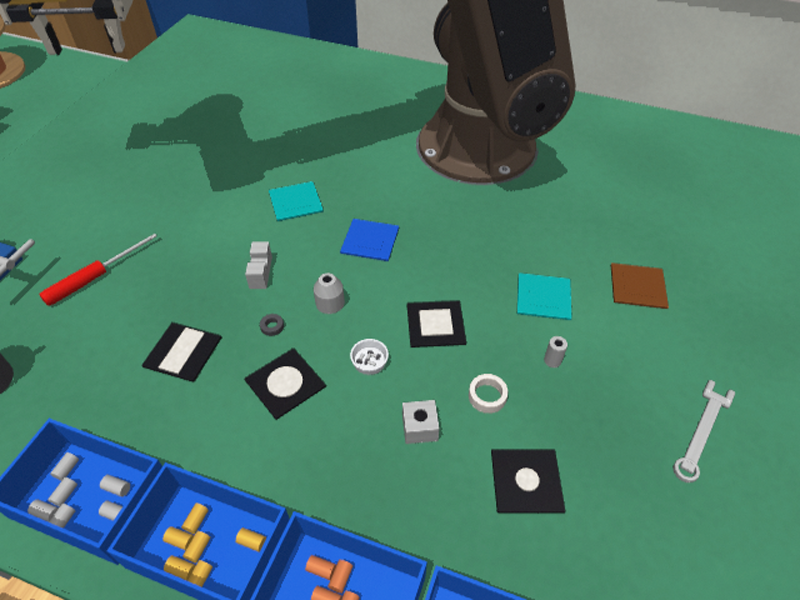

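The top view shows nose at (502,300)/1.25, bush (285,313), jaw (585,311) and block (375,208). The four black pads are at (287,200) small disc, (496,209) large disc, (595,205) oblong and (398,314) square. The look-alikes are plain blue, brown and turquoise plates, a dark washer at (537,257), and the parts in the bins. Next I'll rectify crops of each part and pad to get accurate poses.

```bash
cat >> h.py <<'E'
def rect(im,c,z,half=.05,res=.0005):
    """world-plane crop: up=+x, right=-y"""
    n=int(2*half/res);P=np.array([[c[0]+half,c[1]+half],[c[0]+half,c[1]-half],[c[0]-half,c[1]-half],[c[0]-half,c[1]+half]])
    T=np.linalg.inv(im["cam_to_world"]);p=(T[:3,:3]@np.c_[P,np.full(4,z)].T).T+T[:3,3]
    uv=(im["K"]@p.T).T;uv=(uv[:,:2]/uv[:,2:]).astype(np.float32)
    H=cv2.getPerspectiveTransform(uv,np.float32([[0,0],[n,0],[n,n],[0,n]]))
    return cv2.warpPerspective(im["img"],H,(n,n),flags=cv2.INTER_CUBIC)
def blob(a,c,thr,half=.05,res=.0005):
    m=(a.min(2)>thr).astype(np.uint8);m=cv2.morphologyEx(m,cv2.MORPH_OPEN,np.ones((5,5)))
    cs,_=cv2.findContours(m,cv2.RETR_EXTERNAL,cv2.CHAIN_APPROX_NONE)
    k=min(cs,key=lambda q:np.linalg.norm(q.mean((0,1))-len(a)/2)-len(q)*.1)
    (u,v),(w,h),ang=cv2.minAreaRect(k)
    if w<h: w,h,ang=h,w,ang+90
    # long-axis direction in world: image right=-y, down=-x
    t=np.radians(ang);yaw=np.arctan2(-np.cos(t),-np.sin(t))
    yaw=(yaw+np.pi/2)%np.pi-np.pi/2
    return k,(c[0]+half-v*res,c[1]+half-u*res),(w*res*1e3,h*res*1e3),yaw
E
cat > m.py <<'E'
from h import *
im=ctrl.get_image("top")
L=dict(pn=((.629,-.111),.006,130),pb=((.654,.249),.006,130),pj=((.64,-.264),.006,130),pq=((.457,.07),.006,130),
 nose=((.477,-.104),.056,140),bush=((.46,.249),.044,140),jaw=((.453,-.233),.036,150),block=((.632,.101),.034,150))
t=[]
for k,(c,z,th) in L.items():
    a=rect(im,c,z);q,p,s,y=blob(a,c,th);b=a.copy();cv2.drawContours(b,[q],-1,(255,0,0),1);t.append(b)
    print(k,np.round(p,4),np.round(s,1),round(y,3))
cv2.imwrite("pics/m1.png",np.vstack([np.hstack(t[:4]),np.hstack(t[4:])])[:,:,::-1])
E
python3 m.py
```

```text
pn [ 0.6334 -0.1031] [50.9 50.6] -0.785
pb [0.6571 0.2526] [30.4 30.1] -0.785
pj [ 0.6373 -0.2699] [77.4 33.1] 0.049
pq [0.4574 0.0645] [49.9 49.7] 0.412
nose [ 0.478 -0.106] [34.3 29.2] 0.165
bush [0.4612 0.2468] [25.5 24.5] 0.0
jaw [ 0.4552 -0.2371] [72.6 31.8] 0.366
block [0.633  0.0997] [45.  44.7] 0.449
```

View pics/m1.png

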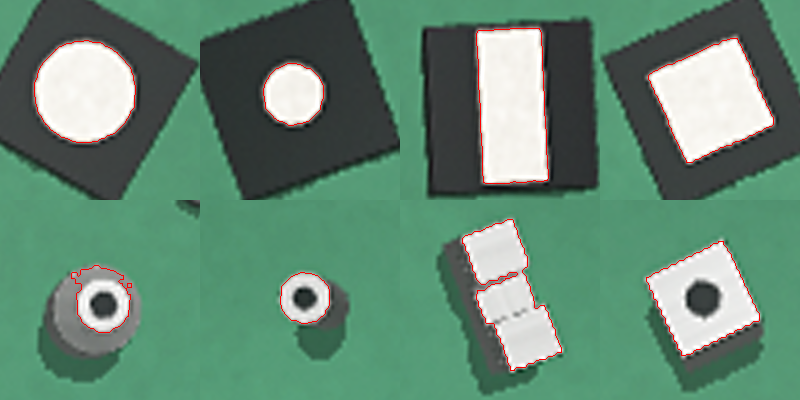

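```bash
cat > p.py <<'E'
import sys;from h import *
def st():
    s=ctrl.get_state();q=s["orientation"];yaw=2*np.arctan2(q[1],q[0]);return s,yaw
def go(x,y,z,yaw=None,mod=np.pi):
    s,a=st();dx,dy,dz=np.array([x,y,z])-s["ee_pos"]
    r=0 if yaw is None else -((yaw-a+mod/2)%mod-mod/2)
    return [round(v,1) for v in (1e3*(dx*np.cos(a)+dy*np.sin(a)),1e3*(dx*np.sin(a)-dy*np.cos(a)),-1e3*dz)]+[round(np.degrees(r)/5,2)]
if __name__=="__main__":
    s,a=st();print("t",round(s["t"],2),s["ee_pos"].round(4),"yaw",round(a,3),"j6",s["joint_pos"][5].round(2),"open",round(s["opening"]*88,1))
    exec("\n".join(f"print(go({v}))" for v in sys.argv[1:]))
E
python3 p.py .475,-.1055,.12 .475,-.1055,.005
```

```text
t 0.65 [ 0.2886 -0.6102  0.2266] yaw 2.013 j6 -0.29 open 87.6
[np.float64(376.5), np.float64(384.3), np.float64(106.6), np.float64(0.0)]
[np.float64(376.5), np.float64(384.3), np.float64(221.6), np.float64(0.0)]
```

play_rows(deltas=[{"dx": 376,"dy": 384,"dz": 107},{"dx": 376,"dy": 384,"dz": 107},{"dx": 376,"dy": 384,"dz": 107},{"dx": 376,"dy": 384,"dz": 107},{"dx": 376,"dy": 384,"dz": 107},{"dx": 376,"dy": 384,"dz": 107},{"dx": 376,"dy": 384,"dz": 107},{"dx": 376,"dy": 384,"dz": 107},{"dx": 376,"dy": 384,"dz": 107},{"dx": 376,"dy": 384,"dz": 107},{"dx": 376,"dy": 384,"dz": 107},{"dx": 376,"dy": 384,"dz": 107},{"dx": 376,"dy": 384,"dz": 107},{"dx": 376,"dy": 384,"dz": 107}], force=30)

```text
invalid input
```

```bash
cat >> h.py <<'E'
def wproj(im,p):
    """world point -> fisheye pixel (col,row)"""
    T=np.linalg.inv(im["cam_to_world"]);v=T[:3,:3]@np.asarray(p,float)+T[:3,3]
    th=np.arctan2(np.hypot(v[0],v[1]),v[2]);ph=np.arctan2(v[1],v[0])
    return im["K"][0,2]+im["K"][0,0]*th*np.cos(ph),im["K"][1,2]+im["K"][1,1]*th*np.sin(ph)
def wrect(im,c,z,half=.06,res=.0005):
    n=int(2*half/res);X,Y=np.meshgrid(c[0]+half-np.arange(n)*res,c[1]+half-np.arange(n)*res,indexing="ij")
    P=np.stack([X,Y,np.full_like(X,z)],-1);T=np.linalg.inv(im["cam_to_world"]);v=P@T[:3,:3].T+T[:3,3]
    h=np.hypot(v[...,0],v[...,1])+1e-9;th=np.arctan2(h,v[...,2])
    u=im["K"][0,2]+im["K"][0,0]*th*v[...,0]/h;w=im["K"][1,2]+im["K"][1,1]*th*v[...,1]/h
    return cv2.remap(im["img"],u.astype(np.float32),w.astype(np.float32),cv2.INTER_CUBIC)
E
python3 p.py .475,-.1055,.005 ; python3 - <<'E'
from h import *
im=ctrl.get_image("wrist");c=(.475,-.1055)
a=wrect(im,c,.056);cv2.drawMarker(a,(120,120),(255,0,0),0,20)
cv2.imwrite("pics/w1.png",np.hstack([im["img"][:,:], cv2.resize(a,(320,320))[:0].reshape(0,320,3) if 0 else cv2.copyMakeBorder(cv2.resize(a,(160,160)),0,320,0,0,0)])[:,:,::-1])
E
```

```text
t 0.65 [ 0.2886 -0.6102  0.2266] yaw 2.013 j6 -0.29 open 87.6
[np.float64(376.5), np.float64(384.3), np.float64(221.6), np.float64(0.0)]
```

View pics/w1.png

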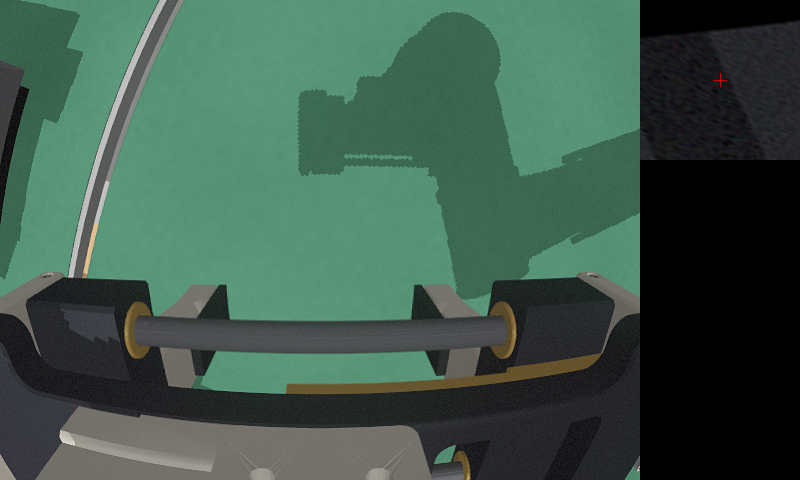

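The call was refused, probably because every field is required. I'll send complete rows.

play_rows(deltas=[{"jaw": 0,"dx": 376,"dy": 384,"dz": 107,"roll": 0},{"jaw": 0,"dx": 376,"dy": 384,"dz": 107,"roll": 0},{"jaw": 0,"dx": 376,"dy": 384,"dz": 107,"roll": 0},{"jaw": 0,"dx": 376,"dy": 384,"dz": 107,"roll": 0},{"jaw": 0,"dx": 376,"dy": 384,"dz": 107,"roll": 0},{"jaw": 0,"dx": 376,"dy": 384,"dz": 107,"roll": 0},{"jaw": 0,"dx": 376,"dy": 384,"dz": 107,"roll": 0},{"jaw": 0,"dx": 376,"dy": 384,"dz": 107,"roll": 0},{"jaw": 0,"dx": 376,"dy": 384,"dz": 107,"roll": 0},{"jaw": 0,"dx": 376,"dy": 384,"dz": 107,"roll": 0},{"jaw": 0,"dx": 376,"dy": 384,"dz": 107,"roll": 0},{"jaw": 0,"dx": 376,"dy": 384,"dz": 107,"roll": 0},{"jaw": 0,"dx": 376,"dy": 384,"dz": 107,"roll": 0},{"jaw": 0,"dx": 376,"dy": 384,"dz": 107,"roll": 0}], force=30)

```text
t: 2.1
ee_pos: [0.4748, -0.1065, 0.1197]
orientation: [0.535, 0.845, -0.0, 0.0]
force: [0.8, -1.0, -0.4]
opening: 1.0
```

```bash
python3 p.py .475,-.1055,.005 ; python3 - <<'E'
from h import *
im=ctrl.get_image("wrist");c=(.475,-.1055)
a=wrect(im,c,.056);cv2.drawMarker(a,(120,120),(255,0,0),0,20)
cv2.imwrite("pics/w2.png",np.hstack([im["img"], cv2.copyMakeBorder(cv2.resize(a,(160,160)),0,320,0,0,0)])[:,:,::-1])
E
```

```text
t 2.1 [ 0.4748 -0.1065  0.1197] yaw 2.013 j6 -1.31 open 88.0
[np.float64(0.8), np.float64(0.6), np.float64(114.7), np.float64(0.0)]
```

View pics/w2.png

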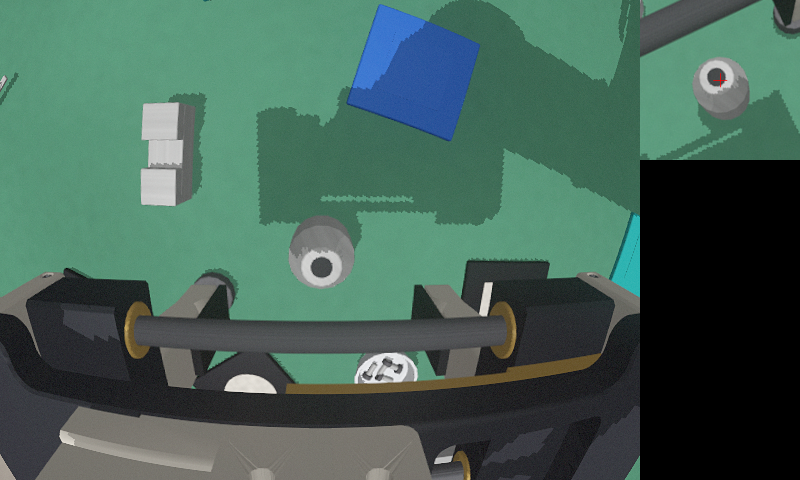

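The wrist view puts the nose bore at (321,267), about 2 mm from the top-camera estimate. I'll take the mean of the two, then descend and grip.

play_rows(deltas=[{"jaw": 0,"dx": 1.5,"dy": 2,"dz": 45,"roll": 0},{"jaw": 0,"dx": 1.5,"dy": 2,"dz": 85,"roll": 0},{"jaw": 0,"dx": 1.5,"dy": 2,"dz": 114,"roll": 0},{"jaw": 0,"dx": 1.5,"dy": 2,"dz": 114,"roll": 0},{"jaw": 0,"dx": 1.5,"dy": 2,"dz": 114,"roll": 0},{"jaw": 1,"dx": 1.5,"dy": 2,"dz": 114,"roll": 0},{"jaw": 1,"dx": 1.5,"dy": 2,"dz": 114,"roll": 0},{"jaw": 1,"dx": 1.5,"dy": 2,"dz": 114,"roll": 0},{"jaw": 1,"dx": 1.5,"dy": 2,"dz": 114,"roll": 0},{"jaw": 1,"dx": 1.5,"dy": 2,"dz": 114,"roll": 0},{"jaw": 1,"dx": 1.5,"dy": 2,"dz": 114,"roll": 0},{"jaw": 1,"dx": 1.5,"dy": 2,"dz": 114,"roll": 0},{"jaw": 1,"dx": 1.5,"dy": 2,"dz": 114,"roll": 0}], force=35)

```text
t: 3.45
ee_pos: [0.4763, -0.1039, 0.0058]
orientation: [0.535, 0.845, 0.0, 0.0]
force: [-0.5, -0.8, 4.6]
opening: 0.513
```

```bash
python3 p.py .633,-.103,.1 .633,-.103,.012 
```

```text
t 3.45 [ 0.4763 -0.1039  0.0058] yaw 2.013 j6 -1.32 open 45.2
[np.float64(-66.2), np.float64(142.0), np.float64(-94.2), np.float64(0.0)]
[np.float64(-66.2), np.float64(142.0), np.float64(-6.2), np.float64(0.0)]
```

play_rows(deltas=[{"jaw": 1,"dx": 0,"dy": 0,"dz": -40,"roll": 0},{"jaw": 1,"dx": 0,"dy": 0,"dz": -80,"roll": 0},{"jaw": 1,"dx": -20,"dy": 42,"dz": -80,"roll": 0},{"jaw": 1,"dx": -43,"dy": 92,"dz": -80,"roll": 0},{"jaw": 1,"dx": -60,"dy": 128,"dz": -80,"roll": 0},{"jaw": 1,"dx": -66,"dy": 142,"dz": -80,"roll": 0},{"jaw": 1,"dx": -66,"dy": 142,"dz": -80,"roll": 0},{"jaw": 1,"dx": -66,"dy": 142,"dz": -50,"roll": 0},{"jaw": 1,"dx": -66,"dy": 142,"dz": -25,"roll": 0},{"jaw": 1,"dx": -66,"dy": 142,"dz": -12,"roll": 0},{"jaw": 1,"dx": -66,"dy": 142,"dz": -8,"roll": 0},{"jaw": 1,"dx": -66,"dy": 142,"dz": -7,"roll": 0},{"jaw": 1,"dx": -66,"dy": 142,"dz": -7,"roll": 0}])

```text
t: 4.75
ee_pos: [0.6331, -0.1028, 0.0132]
orientation: [0.535, 0.845, 0.0, 0.0]
force: [0.5, -0.2, -4.2]
opening: 0.514
```

```bash
python3 p.py .633,-.103,.012 
```

```text
t 4.75 [ 0.6331 -0.1028  0.0132] yaw 2.013 j6 -1.27 open 45.2
[np.float64(-0.2), np.float64(-0.2), np.float64(1.2), np.float64(0.0)]
```

play_rows(deltas=[{"jaw": 1,"dx": 0,"dy": 0,"dz": 1.2,"roll": 0},{"jaw": 1,"dx": 0,"dy": 0,"dz": 1.2,"roll": 0},{"jaw": 0,"dx": 0,"dy": 0,"dz": 1.2,"roll": 0},{"jaw": 0,"dx": 0,"dy": 0,"dz": 1.2,"roll": 0},{"jaw": 0,"dx": 0,"dy": 0,"dz": 1.2,"roll": 0},{"jaw": 0,"dx": 0,"dy": 0,"dz": 1.2,"roll": 0},{"jaw": 0,"dx": 0,"dy": 0,"dz": -40,"roll": 0},{"jaw": 0,"dx": 0,"dy": 0,"dz": -80,"roll": 0},{"jaw": 0,"dx": 0,"dy": 0,"dz": -108,"roll": 0},{"jaw": 0,"dx": 40,"dy": -6,"dz": -108,"roll": 0},{"jaw": 0,"dx": 390,"dy": -6,"dz": -108,"roll": 0},{"jaw": 0,"dx": 390,"dy": -6,"dz": -108,"roll": 0},{"jaw": 0,"dx": 390,"dy": -6,"dz": -108,"roll": 0},{"jaw": 0,"dx": 390,"dy": -6,"dz": -108,"roll": 0},{"jaw": 0,"dx": 390,"dy": -6,"dz": -108,"roll": 0},{"jaw": 0,"dx": 390,"dy": -6,"dz": -108,"roll": 0},{"jaw": 0,"dx": 390,"dy": -6,"dz": -108,"roll": 0},{"jaw": 0,"dx": 390,"dy": -6,"dz": -108,"roll": 0},{"jaw": 0,"dx": 390,"dy": -6,"dz": -108,"roll": 0},{"jaw": 0,"dx": 390,"dy": -6,"dz": -108,"roll": 0}])

```text
t: 6.75
ee_pos: [0.4606, 0.2467, 0.1206]
orientation: [0.535, 0.845, -0.0, -0.0]
force: [0.5, -0.3, -0.4]
opening: 0.999
```

```bash
python3 p.py .461,.247,.006 ; python3 - <<'E'
from h import *
im=ctrl.get_image("wrist");c=(.461,.247);a=wrect(im,c,.044,half=.05)
t=ctrl.get_image("top");q=(.633,-.103);b=rect(t,q,.056);d=rect(t,q,.006);e=rect(t,c,.044)
for k in(a,b,d,e):cv2.drawMarker(k,(100,100),(255,0,0),0,10)
o=np.hstack([a,e,b,d]);cv2.imwrite("pics/c3.png",o[:,:,::-1])
E
```

```text
t 6.75 [0.4606 0.2467 0.1206] yaw 2.012 j6 -2.0 open 88.0
[np.float64(0.1), np.float64(0.5), np.float64(114.6), np.float64(0.0)]
```

View pics/c3.png

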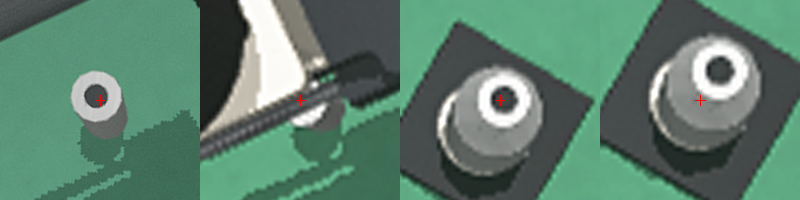

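```bash
python3 - <<'E'
from h import *
t=ctrl.get_image("top");s=ctrl.get_image("scene");q=(.633,-.103)
o=[]
for im in(t,s):
    for z in (.006,.056):
        d=rect(im,q,z,half=.04,res=.0002);
        if z<.01: cv2.circle(d,(200,200),115,(255,0,0),1);cv2.circle(d,(200,200),125,(0,0,255),1)
        else: cv2.circle(d,(200,200),65,(255,0,0),1)
        o.append(cv2.resize(d,(300,300)) if 0 else d)
cv2.imwrite("pics/c4.png",cv2.resize(np.vstack([np.hstack(o[:2]),np.hstack(o[2:])]),(600,600))[:,:,::-1])
E
```

```text
(no output)
```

View pics/c4.png

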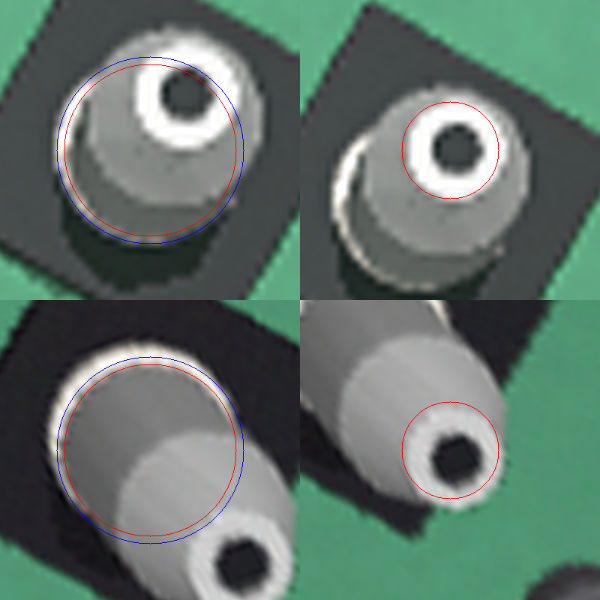

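The nose stands about 2 mm to the -y side of its disc, with the pale crescent thicker on the +y side at (60,150). That means the robot frame is the top reading plus about 2 mm in y. I'll nudge the nose at the end. Now the bush.

play_rows(deltas=[{"jaw": 0,"dx": 1.6,"dy": 2,"dz": 45,"roll": 0},{"jaw": 0,"dx": 1.6,"dy": 2,"dz": 85,"roll": 0},{"jaw": 0,"dx": 1.6,"dy": 2,"dz": 114,"roll": 0},{"jaw": 0,"dx": 1.6,"dy": 2,"dz": 114,"roll": 0},{"jaw": 0,"dx": 1.6,"dy": 2,"dz": 114,"roll": 0},{"jaw": 1,"dx": 1.6,"dy": 2,"dz": 114,"roll": 0},{"jaw": 1,"dx": 1.6,"dy": 2,"dz": 114,"roll": 0},{"jaw": 1,"dx": 1.6,"dy": 2,"dz": 114,"roll": 0},{"jaw": 1,"dx": 1.6,"dy": 2,"dz": 114,"roll": 0},{"jaw": 1,"dx": 1.6,"dy": 2,"dz": 114,"roll": 0},{"jaw": 1,"dx": 1.6,"dy": 2,"dz": 114,"roll": 0},{"jaw": 1,"dx": 1.6,"dy": 2,"dz": 114,"roll": 0},{"jaw": 1,"dx": 1.6,"dy": 2,"dz": 114,"roll": 0},{"jaw": 1,"dx": 1.6,"dy": 2,"dz": 114,"roll": 0},{"jaw": 1,"dx": 1.6,"dy": 2,"dz": 114,"roll": 0}], force=20)

```text
t: 8.45
ee_pos: [0.4616, 0.2493, 0.0065]
orientation: [0.535, 0.845, -0.0, 0.0]
force: [0.4, -1.9, 1.6]
opening: 0.295
```

```bash
python3 p.py .6575,.2545,.012 
```

```text
t 8.45 [0.4616 0.2493 0.0065] yaw 2.013 j6 -2.0 open 25.9
[np.float64(-79.0), np.float64(179.3), np.float64(-5.5), np.float64(0.0)]
```

play_rows(deltas=[{"jaw": 1,"dx": 0,"dy": 0,"dz": -40,"roll": 0},{"jaw": 1,"dx": 0,"dy": 0,"dz": -80,"roll": 0},{"jaw": 1,"dx": -20,"dy": 45,"dz": -80,"roll": 0},{"jaw": 1,"dx": -39,"dy": 89,"dz": -80,"roll": 0},{"jaw": 1,"dx": -59,"dy": 134,"dz": -80,"roll": 0},{"jaw": 1,"dx": -73,"dy": 166,"dz": -80,"roll": 0},{"jaw": 1,"dx": -79,"dy": 179.5,"dz": -80,"roll": 0},{"jaw": 1,"dx": -79,"dy": 179.5,"dz": -80,"roll": 0},{"jaw": 1,"dx": -79,"dy": 179.5,"dz": -50,"roll": 0},{"jaw": 1,"dx": -79,"dy": 179.5,"dz": -25,"roll": 0},{"jaw": 1,"dx": -79,"dy": 179.5,"dz": -12,"roll": 0},{"jaw": 1,"dx": -79,"dy": 179.5,"dz": -7,"roll": 0},{"jaw": 1,"dx": -79,"dy": 179.5,"dz": -6,"roll": 0},{"jaw": 1,"dx": -79,"dy": 179.5,"dz": -6,"roll": 0},{"jaw": 1,"dx": -79,"dy": 179.5,"dz": -6,"roll": 0}])

```text
t: 9.95
ee_pos: [0.6581, 0.2552, 0.0135]
orientation: [0.535, 0.845, 0.001, 0.0]
force: [0.1, 0.7, -1.1]
opening: 0.291
```

```bash
python3 p.py .6575,.2545,.0125 .456,-.235,.12,1.937
```

```text
t 9.95 [0.6581 0.2552 0.0135] yaw 2.013 j6 -1.77 open 25.6
[np.float64(-0.4), np.float64(-0.9), np.float64(1.0), np.float64(0.0)]
[np.float64(-356.7), np.float64(-392.4), np.float64(-106.5), np.float64(0.87)]
```

play_rows(deltas=[{"jaw": 1,"dx": -0.4,"dy": -0.8,"dz": 0,"roll": 0},{"jaw": 1,"dx": -0.4,"dy": -0.8,"dz": 1.2,"roll": 0},{"jaw": 0,"dx": -0.4,"dy": -0.8,"dz": 1.2,"roll": 0},{"jaw": 0,"dx": -0.4,"dy": -0.8,"dz": 1.2,"roll": 0},{"jaw": 0,"dx": -0.4,"dy": -0.8,"dz": 1.2,"roll": 0},{"jaw": 0,"dx": -0.4,"dy": -0.8,"dz": -40,"roll": 0},{"jaw": 0,"dx": 0,"dy": 0,"dz": -80,"roll": 0},{"jaw": 0,"dx": 0,"dy": 0,"dz": -108,"roll": 0},{"jaw": 0,"dx": -357,"dy": -392,"dz": -107,"roll": 0.87},{"jaw": 0,"dx": -357,"dy": -392,"dz": -107,"roll": 0.87},{"jaw": 0,"dx": -357,"dy": -392,"dz": -107,"roll": 0.87},{"jaw": 0,"dx": -357,"dy": -392,"dz": -107,"roll": 0.87},{"jaw": 0,"dx": -357,"dy": -392,"dz": -107,"roll": 0.87},{"jaw": 0,"dx": -357,"dy": -392,"dz": -107,"roll": 0.87},{"jaw": 0,"dx": -357,"dy": -392,"dz": -107,"roll": 0.87},{"jaw": 0,"dx": -357,"dy": -392,"dz": -107,"roll": 0.87},{"jaw": 0,"dx": -357,"dy": -392,"dz": -107,"roll": 0.87},{"jaw": 0,"dx": -357,"dy": -392,"dz": -107,"roll": 0.87},{"jaw": 0,"dx": -357,"dy": -392,"dz": -107,"roll": 0.87},{"jaw": 0,"dx": -357,"dy": -392,"dz": -107,"roll": 0.87}])

```text
t: 11.95
ee_pos: [0.4542, -0.2383, 0.1195]
orientation: [0.568, 0.823, -0.0, -0.0]
force: [0.5, 0.7, 0.0]
opening: 1.0
```

```bash
python3 p.py .456,-.235,.12,1.937 ; python3 - <<'E'
from h import *
w=ctrl.get_image("wrist");t=ctrl.get_image("top");s=ctrl.get_image("scene");q=(.6571,.2526);c=(.456,-.235)
o=[]
for im in(t,s):
    d=rect(im,q,.006,half=.03,res=.0002);cv2.circle(d,(150,150),75,(0,0,255),1);o.append(d)
d=rect(t,q,.050,half=.03,res=.0002);cv2.circle(d,(150,150),65,(255,0,0),1);o.append(d)
d=cv2.resize(wrect(w,c,.036,half=.05),(300,300));cv2.drawMarker(d,(150,150),(255,0,0),0,16);o.append(d)
cv2.imwrite("pics/c5.png",np.vstack([np.hstack(o[:2]),np.hstack(o[2:])])[:,:,::-1])
E
```

```text
t 11.95 [ 0.4542 -0.2383  0.1195] yaw 1.933 j6 -1.11 open 88.0
[np.float64(2.4), np.float64(2.8), np.float64(-0.5), np.float64(-0.05)]
```

View pics/c5.png

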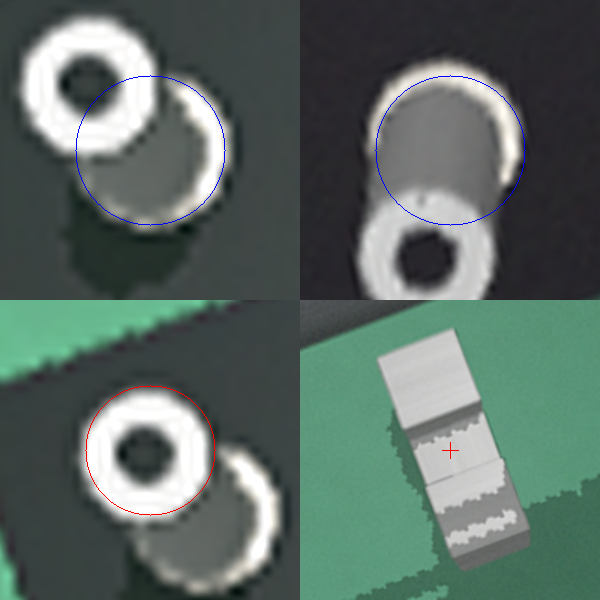

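The bush stands about 2 mm to the +y side and 1 mm to the -x side of its disc, with the crescent thicker on the right at (218,150). I'll trim it at the end along with the nose. The jaw is in view at (453,440), as expected.

play_rows(deltas=[{"jaw": 0,"dx": 0,"dy": 0,"dz": 0,"roll": 0},{"jaw": 0,"dx": 0,"dy": 0,"dz": 0,"roll": 0}])

```text
t: 12.3
ee_pos: [0.4565, -0.2347, 0.1196]
orientation: [0.566, 0.824, 0.0, 0.0]
force: [0.1, 0.1, 0.4]
opening: 0.998
```

```bash
python3 p.py .457,-.2355,.005,1.937
```

```text
t 12.3 [ 0.4565 -0.2347  0.1196] yaw 1.938 j6 -1.11 open 87.8
[np.float64(-0.9), np.float64(0.2), np.float64(114.6), np.float64(0.01)]
```

play_rows(deltas=[{"jaw": 0,"dx": -1,"dy": 0,"dz": 45,"roll": 0},{"jaw": 0,"dx": -1,"dy": 0,"dz": 85,"roll": 0},{"jaw": 0,"dx": -1,"dy": 0,"dz": 114,"roll": 0},{"jaw": 0,"dx": -1,"dy": 0,"dz": 114,"roll": 0},{"jaw": 0,"dx": -1,"dy": 0,"dz": 114,"roll": 0},{"jaw": 1,"dx": -1,"dy": 0,"dz": 114,"roll": 0},{"jaw": 1,"dx": -1,"dy": 0,"dz": 114,"roll": 0},{"jaw": 1,"dx": -1,"dy": 0,"dz": 114,"roll": 0},{"jaw": 1,"dx": -1,"dy": 0,"dz": 114,"roll": 0},{"jaw": 1,"dx": -1,"dy": 0,"dz": 114,"roll": 0},{"jaw": 1,"dx": -1,"dy": 0,"dz": 114,"roll": 0},{"jaw": 1,"dx": -1,"dy": 0,"dz": 114,"roll": 0},{"jaw": 1,"dx": -1,"dy": 0,"dz": 114,"roll": 0},{"jaw": 1,"dx": -1,"dy": 0,"dz": 114,"roll": 0},{"jaw": 1,"dx": -1,"dy": 0,"dz": 114,"roll": 0}], force=40)

```text
t: 13.8
ee_pos: [0.4565, -0.2366, 0.0056]
orientation: [0.567, 0.824, -0.0, 0.0]
force: [1.4, -1.8, -0.9]
opening: 0.316
```

```bash
python3 p.py .638,-.268,.0125,1.62
```

```text
t 13.8 [ 0.4565 -0.2366  0.0056] yaw 1.937 j6 -1.11 open 27.8
[np.float64(-94.3), np.float64(158.3), np.float64(-6.9), np.float64(3.63)]
```

play_rows(deltas=[{"jaw": 1,"dx": 0,"dy": 0,"dz": -40,"roll": 0},{"jaw": 1,"dx": 0,"dy": 0,"dz": -70,"roll": 0},{"jaw": 1,"dx": -23,"dy": 38,"dz": -70,"roll": 1},{"jaw": 1,"dx": -47,"dy": 79,"dz": -70,"roll": 2},{"jaw": 1,"dx": -70,"dy": 118,"dz": -70,"roll": 3},{"jaw": 1,"dx": -87,"dy": 146,"dz": -70,"roll": 3.63},{"jaw": 1,"dx": -94,"dy": 158,"dz": -70,"roll": 3.63},{"jaw": 1,"dx": -94,"dy": 158,"dz": -70,"roll": 3.63},{"jaw": 1,"dx": -94,"dy": 158,"dz": -45,"roll": 3.63},{"jaw": 1,"dx": -94,"dy": 158,"dz": -22,"roll": 3.63},{"jaw": 1,"dx": -94,"dy": 158,"dz": -11,"roll": 3.63},{"jaw": 1,"dx": -94,"dy": 158,"dz": -7.5,"roll": 3.63},{"jaw": 1,"dx": -94,"dy": 158,"dz": -7.5,"roll": 3.63},{"jaw": 1,"dx": -94,"dy": 158,"dz": -7.5,"roll": 3.63}])

```text
t: 15.2
ee_pos: [0.6377, -0.2678, 0.0137]
orientation: [0.689, 0.724, 0.0, 0.0]
force: [0.6, 0.3, -4.7]
opening: 0.32
```

```bash
python3 p.py .638,-.268,.0118,1.62 .633,.101,.12,2.02,np.pi/2
```

```text
t 15.2 [ 0.6377 -0.2678  0.0137] yaw 1.62 j6 -1.41 open 28.1
[np.float64(-0.2), np.float64(0.2), np.float64(1.9), np.float64(0.0)]
[np.float64(368.6), np.float64(13.4), np.float64(-106.3), np.float64(-4.58)]
```

play_rows(deltas=[{"jaw": 1,"dx": 0,"dy": 0,"dz": 1,"roll": 0},{"jaw": 1,"dx": 0,"dy": 0,"dz": 1.9,"roll": 0},{"jaw": 0,"dx": 0,"dy": 0,"dz": 1.9,"roll": 0},{"jaw": 0,"dx": 0,"dy": 0,"dz": 1.9,"roll": 0},{"jaw": 0,"dx": 0,"dy": 0,"dz": 1.9,"roll": 0},{"jaw": 0,"dx": 0,"dy": 0,"dz": -40,"roll": 0},{"jaw": 0,"dx": 0,"dy": 0,"dz": -80,"roll": 0},{"jaw": 0,"dx": 0,"dy": 0,"dz": -106,"roll": 0},{"jaw": 0,"dx": 368,"dy": 13,"dz": -106,"roll": -4.58},{"jaw": 0,"dx": 368,"dy": 13,"dz": -106,"roll": -4.58},{"jaw": 0,"dx": 368,"dy": 13,"dz": -106,"roll": -4.58},{"jaw": 0,"dx": 368,"dy": 13,"dz": -106,"roll": -4.58},{"jaw": 0,"dx": 368,"dy": 13,"dz": -106,"roll": -4.58},{"jaw": 0,"dx": 368,"dy": 13,"dz": -106,"roll": -4.58},{"jaw": 0,"dx": 368,"dy": 13,"dz": -106,"roll": -4.58},{"jaw": 0,"dx": 368,"dy": 13,"dz": -106,"roll": -4.58},{"jaw": 0,"dx": 368,"dy": 13,"dz": -106,"roll": -4.58},{"jaw": 0,"dx": 368,"dy": 13,"dz": -106,"roll": -4.58},{"jaw": 0,"dx": 368,"dy": 13,"dz": -106,"roll": -4.58}])

```text
t: 17.1
ee_pos: [0.6324, 0.0993, 0.1192]
orientation: [0.532, 0.846, -0.0, 0.0]
force: [0.3, -0.3, -0.8]
opening: 0.997
```

```bash
python3 p.py .634,.1015,.005,2.01,np.pi/2 ; python3 - <<'E'
from h import *
w=ctrl.get_image("wrist");t=ctrl.get_image("top");s=ctrl.get_image("scene");q=(.6373,-.2699);c=(.633,.101)
R=lambda cc,L,W,yaw,res,half:np.int32([[ (half-(sy*np.cos(yaw)*W+sx*np.sin(yaw)*L)/res*.5*1),0] for sx,sy in []])
o=[]
for im,z in((t,.006),(s,.006),(t,.042)):
    d=rect(im,q,z,half=.045,res=.0003)
    L,W=(.076,.032) if z<.01 else (.072,.028)
    cv2.polylines(d,[np.int32(cv2.boxPoints(((150,150),(L/.0003,W/.0003),90-np.degrees(.049)-0 if 0 else -90-np.degrees(.049))))],1,(0,0,255),1)
    o.append(d)
d=cv2.resize(wrect(w,c,.034,half=.05),(300,300));cv2.drawMarker(d,(150,150),(255,0,0),0,16);o.append(d)
cv2.imwrite("pics/c6.png",np.vstack([np.hstack(o[:2]),np.hstack(o[2:])])[:,:,::-1])
E
```

```text
t 17.1 [0.6324 0.0993 0.1192] yaw 2.019 j6 -1.58 open 87.7
[np.float64(1.3), np.float64(2.4), np.float64(114.2), np.float64(0.1)]
```

View pics/c6.png

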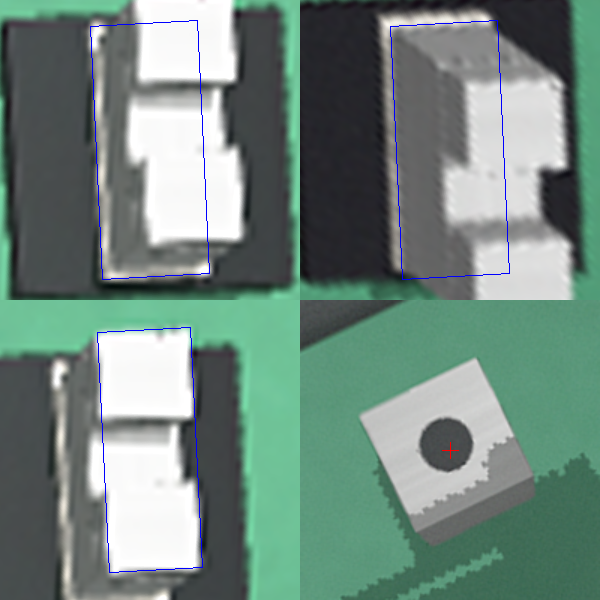

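The jaw sits well: even margins all round, and it is parallel to the oblong. The block's bore is at (446,445), within 2 mm of where I expected it.

play_rows(deltas=[{"jaw": 0,"dx": 0,"dy": 1,"dz": 45,"roll": 0},{"jaw": 0,"dx": 0,"dy": 1,"dz": 85,"roll": 0},{"jaw": 0,"dx": 0,"dy": 1,"dz": 114,"roll": 0},{"jaw": 0,"dx": 0,"dy": 1,"dz": 114,"roll": 0},{"jaw": 0,"dx": 0,"dy": 1,"dz": 114,"roll": 0},{"jaw": 0,"dx": 0,"dy": 1,"dz": 114,"roll": 0},{"jaw": 1,"dx": 0,"dy": 1,"dz": 114,"roll": 0},{"jaw": 1,"dx": 0,"dy": 1,"dz": 114,"roll": 0},{"jaw": 1,"dx": 0,"dy": 1,"dz": 114,"roll": 0},{"jaw": 1,"dx": 0,"dy": 1,"dz": 114,"roll": 0},{"jaw": 1,"dx": 0,"dy": 1,"dz": 114,"roll": 0},{"jaw": 1,"dx": 0,"dy": 1,"dz": 114,"roll": 0},{"jaw": 1,"dx": 0,"dy": 1,"dz": 114,"roll": 0},{"jaw": 1,"dx": 0,"dy": 1,"dz": 114,"roll": 0}], force=40)

```text
t: 18.65
ee_pos: [0.6333, 0.1008, 0.0051]
orientation: [0.532, 0.847, -0.0, -0.0]
force: [-0.5, 0.0, 0.5]
opening: 0.497
```

```bash
python3 p.py .4584,.0658,.0125,1.983,np.pi/2
```

```text
t 18.65 [0.6333 0.1008 0.0051] yaw 2.02 j6 -1.58 open 43.8
[np.float64(44.3), np.float64(-172.8), np.float64(-7.4), np.float64(0.42)]
```

play_rows(deltas=[{"jaw": 1,"dx": 0,"dy": 0,"dz": -40,"roll": 0},{"jaw": 1,"dx": 0,"dy": 0,"dz": -75,"roll": 0},{"jaw": 1,"dx": 11,"dy": -43,"dz": -75,"roll": 0.42},{"jaw": 1,"dx": 22,"dy": -86,"dz": -75,"roll": 0.42},{"jaw": 1,"dx": 34,"dy": -131,"dz": -75,"roll": 0.42},{"jaw": 1,"dx": 41,"dy": -160,"dz": -75,"roll": 0.42},{"jaw": 1,"dx": 44,"dy": -173,"dz": -75,"roll": 0.42},{"jaw": 1,"dx": 44,"dy": -173,"dz": -75,"roll": 0.42},{"jaw": 1,"dx": 44,"dy": -173,"dz": -45,"roll": 0.42},{"jaw": 1,"dx": 44,"dy": -173,"dz": -22,"roll": 0.42},{"jaw": 1,"dx": 44,"dy": -173,"dz": -11,"roll": 0.42},{"jaw": 1,"dx": 44,"dy": -173,"dz": -7.5,"roll": 0.42},{"jaw": 1,"dx": 44,"dy": -173,"dz": -7.5,"roll": 0.42},{"jaw": 1,"dx": 44,"dy": -173,"dz": -7.5,"roll": 0.42}])

```text
t: 20.05
ee_pos: [0.4592, 0.0659, 0.0132]
orientation: [0.547, 0.837, 0.0, 0.0]
force: [0.1, -0.6, -4.1]
opening: 0.505
```

```bash
python3 p.py .4584,.0658,.0115,1.983,np.pi/2 .633,-.103,.12,1.983
```

```text
t 20.05 [0.4592 0.0659 0.0132] yaw 1.983 j6 -1.73 open 44.4
[np.float64(0.3), np.float64(-0.8), np.float64(1.7), np.float64(0.0)]
[np.float64(-224.4), np.float64(91.6), np.float64(-106.8), np.float64(0.0)]
```

play_rows(deltas=[{"jaw": 1,"dx": 0,"dy": -0.5,"dz": 1,"roll": 0},{"jaw": 1,"dx": 0,"dy": -0.5,"dz": 1.7,"roll": 0},{"jaw": 0,"dx": 0,"dy": -0.5,"dz": 1.7,"roll": 0},{"jaw": 0,"dx": 0,"dy": -0.5,"dz": 1.7,"roll": 0},{"jaw": 0,"dx": 0,"dy": -0.5,"dz": 1.7,"roll": 0},{"jaw": 0,"dx": 0,"dy": 0,"dz": -40,"roll": 0},{"jaw": 0,"dx": 0,"dy": 0,"dz": -80,"roll": 0},{"jaw": 0,"dx": 0,"dy": 0,"dz": -106,"roll": 0},{"jaw": 0,"dx": -286,"dy": -135,"dz": -106,"roll": 0},{"jaw": 0,"dx": -286,"dy": -135,"dz": -106,"roll": 0},{"jaw": 0,"dx": -286,"dy": -135,"dz": -106,"roll": 0},{"jaw": 0,"dx": -286,"dy": -135,"dz": -106,"roll": 0},{"jaw": 0,"dx": -286,"dy": -135,"dz": -106,"roll": 0},{"jaw": 0,"dx": -286,"dy": -135,"dz": -106,"roll": 0},{"jaw": 0,"dx": -286,"dy": -135,"dz": -106,"roll": 0},{"jaw": 0,"dx": -286,"dy": -135,"dz": -106,"roll": 0},{"jaw": 0,"dx": -286,"dy": -135,"dz": -106,"roll": 0}])

```text
t: 21.75
ee_pos: [0.4489, -0.2509, 0.1185]
orientation: [0.548, 0.836, -0.0, -0.0]
force: [0.9, -0.4, -0.2]
opening: 1.001
```

```bash
python3 p.py; cat > v.py <<'E'
import sys;from h import *
t=ctrl.get_image("top");s=ctrl.get_image("scene")
# circles/boxes: blue=silhouette as first measured (top cam), red = part outline if centred, on the base plane
def draw(im,q,z,D,sq=None,part=None):
    d=rect(im,q,z,half=.035,res=.0002);n=len(d)//2
    if sq is None: cv2.circle(d,(n,n),int(D/2/.0002),(0,0,255),1)
    else: cv2.polylines(d,[np.int32(cv2.boxPoints(((n,n),(D/.0002,)*2,-90-np.degrees(sq))))],1,(0,0,255),1)
    return cv2.resize(d,(260,260))
P=[((.6334,-.1031),.050,.056,.026,None),((.6571,.2526),.030,.044,.026,None),((.4574,.0645),.048,.034,.044,.412)]
rows=[]
r1=[draw(t,q,.006,D,a) for q,D,h,d,a in P];r2=[draw(t,q,.006+h,d,a) for q,D,h,d,a in P]
cv2.imwrite("pics/"+sys.argv[1],np.vstack([np.hstack(r1),np.hstack(r2)])[:,:,::-1])
E
python3 v.py c7.png
```

```text
t 21.75 [ 0.4489 -0.2509  0.1185] yaw 1.981 j6 -1.03 open 88.1
```

View pics/c7.png

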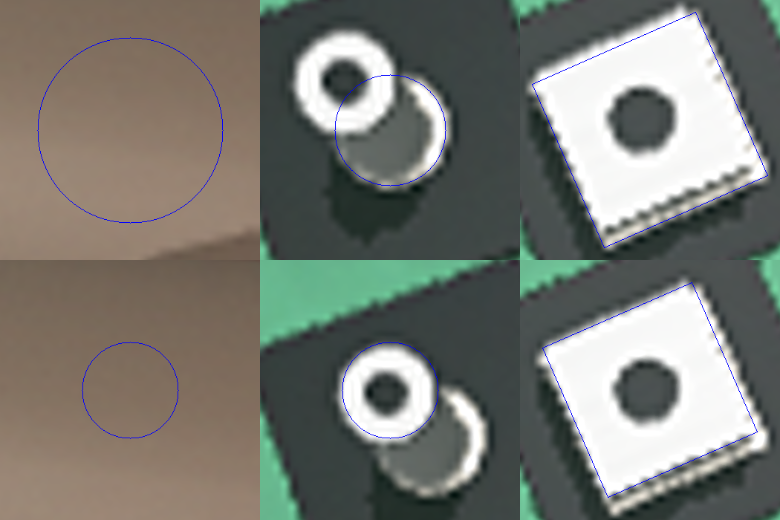

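The block is centred and aligned. The bush is about 2 mm toward +y of its disc, and the nose is hidden by the arm. I'll trim the nose by regripping it where I released it and shifting it (+0.6, +1.9) mm.

```bash
python3 p.py .6331,-.1026,.12,2.013 .6331,-.1026,.0125,2.013
```

```text
t 21.85 [ 0.4492 -0.25    0.1187] yaw 1.984 j6 -1.03 open 87.9
[np.float64(61.2), np.float64(227.5), np.float64(-1.3), np.float64(-0.34)]
[np.float64(61.2), np.float64(227.5), np.float64(106.2), np.float64(-0.34)]
```

play_rows(deltas=[{"jaw": 0,"dx": 61,"dy": 227.5,"dz": -1,"roll": -0.34},{"jaw": 0,"dx": 61,"dy": 227.5,"dz": -1,"roll": -0.34},{"jaw": 0,"dx": 61,"dy": 227.5,"dz": -1,"roll": -0.34},{"jaw": 0,"dx": 61,"dy": 227.5,"dz": -1,"roll": -0.34},{"jaw": 0,"dx": 61,"dy": 227.5,"dz": -1,"roll": -0.34},{"jaw": 0,"dx": 61,"dy": 227.5,"dz": -1,"roll": -0.34},{"jaw": 0,"dx": 61,"dy": 227.5,"dz": -1,"roll": -0.34},{"jaw": 0,"dx": 61,"dy": 227.5,"dz": -1,"roll": -0.34},{"jaw": 0,"dx": 61,"dy": 227.5,"dz": 40,"roll": -0.34},{"jaw": 0,"dx": 61,"dy": 227.5,"dz": 80,"roll": -0.34},{"jaw": 0,"dx": 61,"dy": 227.5,"dz": 106,"roll": -0.34},{"jaw": 0,"dx": 61,"dy": 227.5,"dz": 106,"roll": -0.34},{"jaw": 0,"dx": 61,"dy": 227.5,"dz": 106,"roll": -0.34},{"jaw": 1,"dx": 61,"dy": 227.5,"dz": 106,"roll": -0.34},{"jaw": 1,"dx": 61,"dy": 227.5,"dz": 106,"roll": -0.34},{"jaw": 1,"dx": 61,"dy": 227.5,"dz": 106,"roll": -0.34},{"jaw": 1,"dx": 61,"dy": 227.5,"dz": 106,"roll": -0.34},{"jaw": 1,"dx": 61,"dy": 227.5,"dz": 106,"roll": -0.34},{"jaw": 1,"dx": 61,"dy": 227.5,"dz": 106,"roll": -0.34}], force=35)

```text
t: 23.75
ee_pos: [0.6331, -0.1034, 0.0127]
orientation: [0.535, 0.845, 0.0, -0.0]
force: [-2.2, 5.3, 5.7]
opening: 0.513
```

```bash
python3 p.py .6337,-.1009,.0125
```

```text
t 23.75 [ 0.6331 -0.1034  0.0127] yaw 2.013 j6 -1.27 open 45.1
[np.float64(2.1), np.float64(1.6), np.float64(0.2), np.float64(0.0)]
```

play_rows(deltas=[{"jaw": 1,"dx": 0,"dy": 0,"dz": -4,"roll": 0},{"jaw": 1,"dx": 1.8,"dy": 1.4,"dz": -4,"roll": 0},{"jaw": 1,"dx": 1.8,"dy": 1.4,"dz": -4,"roll": 0},{"jaw": 1,"dx": 1.8,"dy": 1.4,"dz": -1,"roll": 0},{"jaw": 1,"dx": 1.8,"dy": 1.4,"dz": 0,"roll": 0},{"jaw": 0,"dx": 1.8,"dy": 1.4,"dz": 0,"roll": 0},{"jaw": 0,"dx": 1.8,"dy": 1.4,"dz": 0,"roll": 0},{"jaw": 0,"dx": 1.8,"dy": 1.4,"dz": 0,"roll": 0},{"jaw": 0,"dx": 1.8,"dy": 1.4,"dz": -40,"roll": 0},{"jaw": 0,"dx": 1.8,"dy": 1.4,"dz": -80,"roll": 0},{"jaw": 0,"dx": 1.8,"dy": 1.4,"dz": -108,"roll": 0},{"jaw": 0,"dx": 312.5,"dy": 175,"dz": -108,"roll": 0},{"jaw": 0,"dx": 312.5,"dy": 175,"dz": -108,"roll": 0},{"jaw": 0,"dx": 312.5,"dy": 175,"dz": -108,"roll": 0},{"jaw": 0,"dx": 312.5,"dy": 175,"dz": -108,"roll": 0},{"jaw": 0,"dx": 312.5,"dy": 175,"dz": -108,"roll": 0},{"jaw": 0,"dx": 312.5,"dy": 175,"dz": -108,"roll": 0},{"jaw": 0,"dx": 312.5,"dy": 175,"dz": -108,"roll": 0},{"jaw": 0,"dx": 312.5,"dy": 175,"dz": -108,"roll": 0},{"jaw": 0,"dx": 312.5,"dy": 175,"dz": -108,"roll": 0}])

```text
t: 25.75
ee_pos: [0.6575, 0.2556, 0.12]
orientation: [0.534, 0.846, -0.0, -0.0]
force: [-0.5, -0.8, -0.9]
opening: 0.997
```

```bash
python3 p.py .6577,.2545,.0125,2.013
```

```text
t 25.75 [0.6575 0.2556 0.12  ] yaw 2.015 j6 -1.77 open 87.7
[np.float64(-1.0), np.float64(-0.3), np.float64(107.5), np.float64(0.02)]
```

play_rows(deltas=[{"jaw": 0,"dx": -1,"dy": -0.3,"dz": 45,"roll": 0},{"jaw": 0,"dx": -1,"dy": -0.3,"dz": 85,"roll": 0},{"jaw": 0,"dx": -1,"dy": -0.3,"dz": 107,"roll": 0},{"jaw": 0,"dx": -1,"dy": -0.3,"dz": 107,"roll": 0},{"jaw": 0,"dx": -1,"dy": -0.3,"dz": 107,"roll": 0},{"jaw": 1,"dx": -1,"dy": -0.3,"dz": 107,"roll": 0},{"jaw": 1,"dx": -1,"dy": -0.3,"dz": 107,"roll": 0},{"jaw": 1,"dx": -1,"dy": -0.3,"dz": 107,"roll": 0},{"jaw": 1,"dx": -1,"dy": -0.3,"dz": 107,"roll": 0},{"jaw": 1,"dx": -1,"dy": -0.3,"dz": 107,"roll": 0},{"jaw": 1,"dx": -1,"dy": -0.3,"dz": 107,"roll": 0},{"jaw": 1,"dx": -1,"dy": -0.3,"dz": 107,"roll": 0},{"jaw": 1,"dx": -1,"dy": -0.3,"dz": 107,"roll": 0}], force=20)

```text
t: 27.05
ee_pos: [0.6579, 0.2527, 0.0135]
orientation: [0.535, 0.845, -0.0, -0.0]
force: [-0.5, 0.4, -0.6]
opening: 0.337
```

play_rows(deltas=[{"jaw": 1,"dx": 0,"dy": 0,"dz": -4,"roll": 0},{"jaw": 1,"dx": -2,"dy": 0,"dz": -4,"roll": 0},{"jaw": 1,"dx": -2,"dy": 0,"dz": -4,"roll": 0},{"jaw": 1,"dx": -2,"dy": 0,"dz": -1,"roll": 0},{"jaw": 1,"dx": -2,"dy": 0,"dz": 0,"roll": 0},{"jaw": 1,"dx": -2,"dy": 0,"dz": 0,"roll": 0},{"jaw": 0,"dx": -2,"dy": 0,"dz": 0,"roll": 0},{"jaw": 0,"dx": -2,"dy": 0,"dz": 0,"roll": 0},{"jaw": 0,"dx": -2,"dy": 0,"dz": 0,"roll": 0},{"jaw": 0,"dx": -2,"dy": 0,"dz": -40,"roll": 0},{"jaw": 0,"dx": -2,"dy": 0,"dz": -80,"roll": 0},{"jaw": 0,"dx": -2,"dy": 0,"dz": -120,"roll": 0},{"jaw": 0,"dx": 100,"dy": -160,"dz": -120,"roll": 0},{"jaw": 0,"dx": 100,"dy": -160,"dz": -120,"roll": 0},{"jaw": 0,"dx": 100,"dy": -160,"dz": -120,"roll": 0},{"jaw": 0,"dx": 100,"dy": -160,"dz": -120,"roll": 0},{"jaw": 0,"dx": 100,"dy": -160,"dz": -120,"roll": 0},{"jaw": 0,"dx": 100,"dy": -160,"dz": -120,"roll": 0}])

```text
t: 28.85
ee_pos: [0.4702, 0.2753, 0.1343]
orientation: [0.534, 0.845, 0.001, 0.0]
force: [-1.1, -0.1, 0.2]
opening: 1.001
```

```bash
python3 p.py; python3 v.py c8.png
```

```text
t 28.85 [0.4702 0.2753 0.1343] yaw 2.015 j6 -2.02 open 88.1
```

View pics/c8.png

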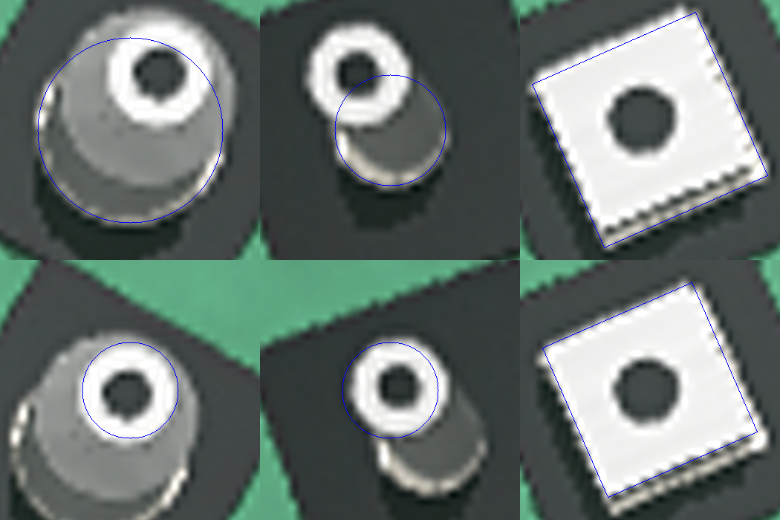

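The nose is now centred, with thin crescents on both sides. The bush overshot and is about 1.6 mm to the -y side, because the fingers had not finished closing when I shifted it. I'll correct it once more with a full close.

```bash
python3 p.py .6587,.2510,.12,2.013
```

```text
t 28.95 [0.4713 0.275  0.1338] yaw 2.013 j6 -2.02 open 87.9
[np.float64(-101.9), np.float64(159.1), np.float64(13.8), np.float64(-0.0)]
```

play_rows(deltas=[{"jaw": 0,"dx": -102,"dy": 159,"dz": 14,"roll": 0},{"jaw": 0,"dx": -102,"dy": 159,"dz": 14,"roll": 0},{"jaw": 0,"dx": -102,"dy": 159,"dz": 14,"roll": 0},{"jaw": 0,"dx": -102,"dy": 159,"dz": 14,"roll": 0},{"jaw": 0,"dx": -102,"dy": 159,"dz": 14,"roll": 0},{"jaw": 0,"dx": -102,"dy": 159,"dz": 14,"roll": 0},{"jaw": 0,"dx": -102,"dy": 159,"dz": 14,"roll": 0}])

```text
t: 29.65
ee_pos: [0.6578, 0.2498, 0.1188]
orientation: [0.535, 0.845, -0.001, -0.0]
force: [0.5, -0.3, 0.1]
opening: 0.999
```

```bash
python3 p.py .6587,.2510,.0125,2.013
```

```text
t 29.65 [0.6578 0.2498 0.1188] yaw 2.012 j6 -1.77 open 87.9
[np.float64(0.7), np.float64(1.3), np.float64(106.3), np.float64(-0.02)]
```

play_rows(deltas=[{"jaw": 0,"dx": 0.3,"dy": 0.5,"dz": 45,"roll": 0},{"jaw": 0,"dx": 0.3,"dy": 0.5,"dz": 85,"roll": 0},{"jaw": 0,"dx": 0.3,"dy": 0.5,"dz": 106,"roll": 0},{"jaw": 0,"dx": 0.3,"dy": 0.5,"dz": 106,"roll": 0},{"jaw": 0,"dx": 0.3,"dy": 0.5,"dz": 106,"roll": 0},{"jaw": 1,"dx": 0.3,"dy": 0.5,"dz": 106,"roll": 0},{"jaw": 1,"dx": 0.3,"dy": 0.5,"dz": 106,"roll": 0},{"jaw": 1,"dx": 0.3,"dy": 0.5,"dz": 106,"roll": 0},{"jaw": 1,"dx": 0.3,"dy": 0.5,"dz": 106,"roll": 0},{"jaw": 1,"dx": 0.3,"dy": 0.5,"dz": 106,"roll": 0},{"jaw": 1,"dx": 0.3,"dy": 0.5,"dz": 106,"roll": 0},{"jaw": 1,"dx": 0.3,"dy": 0.5,"dz": 106,"roll": 0},{"jaw": 1,"dx": 0.3,"dy": 0.5,"dz": 106,"roll": 0},{"jaw": 1,"dx": 0.3,"dy": 0.5,"dz": 106,"roll": 0},{"jaw": 1,"dx": 0.3,"dy": 0.5,"dz": 106,"roll": 0},{"jaw": 1,"dx": 0.3,"dy": 0.5,"dz": 106,"roll": 0},{"jaw": 1,"dx": 0.3,"dy": 0.5,"dz": 106,"roll": 0}])

```text
t: 31.35
ee_pos: [0.6582, 0.2509, 0.0135]
orientation: [0.535, 0.845, -0.0, -0.0]
force: [0.5, -0.6, -0.4]
opening: 0.289
```

play_rows(deltas=[{"jaw": 1,"dx": 0,"dy": 0,"dz": -4,"roll": 0},{"jaw": 1,"dx": 1.5,"dy": 0.2,"dz": -4,"roll": 0},{"jaw": 1,"dx": 1.5,"dy": 0.2,"dz": -4,"roll": 0},{"jaw": 1,"dx": 1.5,"dy": 0.2,"dz": -1,"roll": 0},{"jaw": 1,"dx": 1.5,"dy": 0.2,"dz": 0,"roll": 0},{"jaw": 1,"dx": 1.5,"dy": 0.2,"dz": 0,"roll": 0},{"jaw": 1,"dx": 1.5,"dy": 0.2,"dz": 0,"roll": 0},{"jaw": 0,"dx": 1.5,"dy": 0.2,"dz": 0,"roll": 0},{"jaw": 0,"dx": 1.5,"dy": 0.2,"dz": 0,"roll": 0},{"jaw": 0,"dx": 1.5,"dy": 0.2,"dz": 0,"roll": 0},{"jaw": 0,"dx": 1.5,"dy": 0.2,"dz": -40,"roll": 0},{"jaw": 0,"dx": 1.5,"dy": 0.2,"dz": -80,"roll": 0},{"jaw": 0,"dx": 1.5,"dy": 0.2,"dz": -120,"roll": 0},{"jaw": 0,"dx": 100,"dy": -160,"dz": -120,"roll": 0},{"jaw": 0,"dx": 100,"dy": -160,"dz": -120,"roll": 0},{"jaw": 0,"dx": 100,"dy": -160,"dz": -120,"roll": 0},{"jaw": 0,"dx": 100,"dy": -160,"dz": -120,"roll": 0},{"jaw": 0,"dx": 100,"dy": -160,"dz": -120,"roll": 0},{"jaw": 0,"dx": 100,"dy": -160,"dz": -120,"roll": 0}])

```text
t: 33.25
ee_pos: [0.4707, 0.2735, 0.1345]
orientation: [0.534, 0.845, 0.001, 0.0]
force: [0.1, 0.9, 0.2]
opening: 1.002
```

```bash
python3 p.py; python3 v.py c9.png; python3 - <<'E'
from h import *
im=ctrl.get_image("top");save(im,"top9.png",s=1.25)
E
```

```text
t 33.25 [0.4707 0.2735 0.1345] yaw 2.014 j6 -2.01 open 88.2
```

View pics/c9.png

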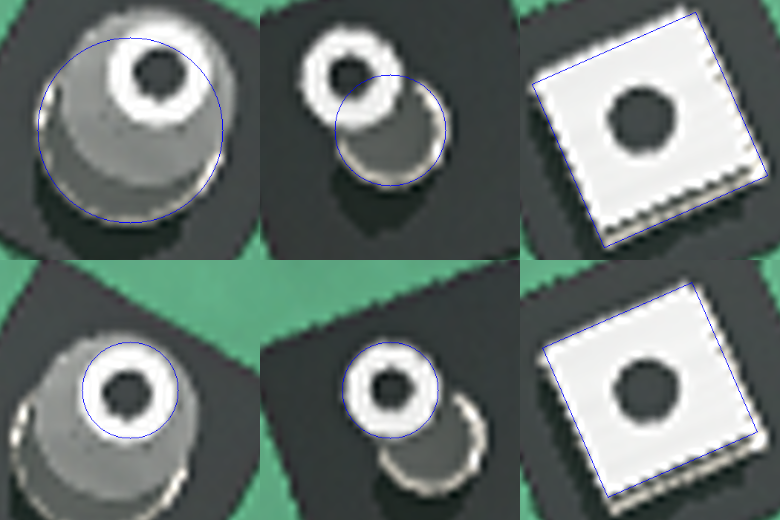

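View pics/top9.png

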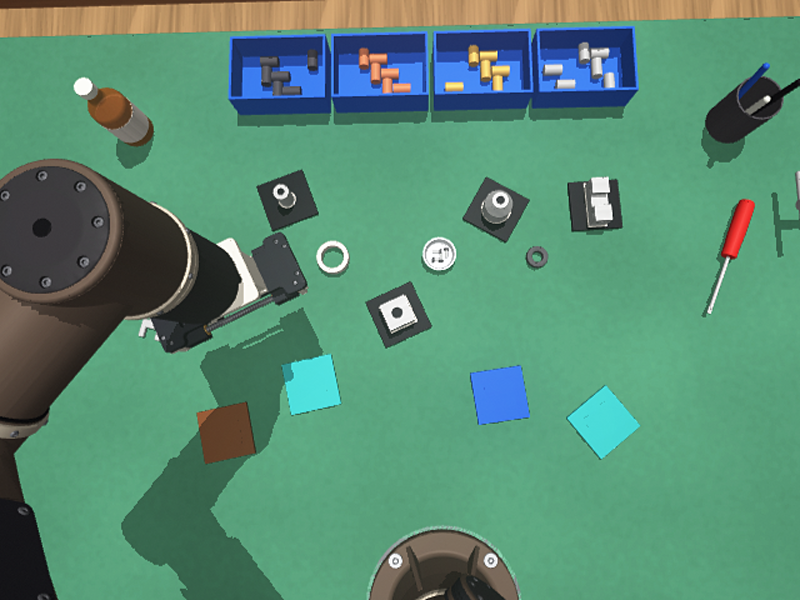

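All four parts are centred with even margins. The dish at (439,254) and the tape at (333,257) have not moved, and the gripper is clear. Handing in.

```bash
python3 -c "
from cell import ctrl
print(ctrl.hand_in())"
```

```text
the job is handed in; nothing more can be done
None
```

All four parts are standing upright on their matching black pads, in the order nose, bush, jaw, blade holder, and the job is handed in at about 33 s of the 102 s allowed.

- **Corrections:** The nose first landed about 2 mm off centre and needed one nudge. The bush also landed about 2 mm off and needed two. On the first bush nudge the fingers had not fully closed, so it overshot and I corrected it again.
- **Last checks:** In the final top-camera view the nose, bush and holder look centred to within about 1 mm, and the holder is parallel to its square. I checked the jaw close up right after placing it: its margins were even and it lined up with its oblong.
- **Bystanders:** The dish, tape and look-alikes are where they started, and the gripper is open and clear of everything.
- **Disagreements:** The top and wrist cameras disagreed by 2–4 mm, so I used their average to pick parts up. I judged the final positions only by comparing each part with its pad in the same top-camera image.
- **Refused call:** The first move call was rejected because its rows were incomplete; nothing moved.

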